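Dock the filling pan past its spring stop

TASK

The shallow steel pan waits at the open end of the white docking station, held back by the two studs of a spring-loaded stop plate. With the fingertips, press the stop plate down on its bare part behind the pan, and keep it down while you push the pan along over the studs until it is fully home against the end wall; then let the plate spring back up so that the studs lock the pan in, and move clear. Only press and push: do not lift or tip the pan, leave the steel ring in it, and do not disturb the bowl, the cup and the spoon.

Things in the scene. Friction and masses are not known exactly. Their poses are not given: they have to be found in the camera images.
- station: Fixed white plastic channel. +x: direction in which the pan is pushed home; z up. Origin on its underside (worktop), on the centre line. Runs from the open loading end x = -142.5 mm to the end wall. Base 4 mm thick; two ledges, tops at z = 30, |y| 40 to 55, carry the pan; side guides |y| 55 to 67, tops at z = 45. The stop plate lies between the ledges.
- end_wall (a point): Inner face of the station's end wall (12 mm thick, top at z = 50 mm), on the centre line at the height of the ledge tops: station x = 135.5, y = 0, z = 30 mm. The pan's front wall touches it when home.
- stop (a joint): Downward travel of the spring-loaded metal stop plate: 0 = up, 0.016 m = bottomed; moves only straight up and down. Plate 74 mm wide, station x = -140.5 to 49.5, flat top at z = 27 mm when up, running on beneath the pan. The pan passes when it is over 9 mm down; 11 to 15 mm is a good working depth. About 3.5 N to start, 10 N at the bottom, anywhere along it; springs back.
- stop_pad (a point): Point on the top face of the stop plate, on the station's centre line near the loading end (station x = -127.5, y = 0, z = 27 mm when up); moves down with the plate. The bare plate between about here and the pan's rear wall is where to press.
- studs (a point): Point on the stop plate's top face midway between its two studs (station x = 32.5, y = 0). The studs are 10 x 10 mm, 12 mm high, centred at y = +32 and -32 mm, with a clear gap of 54 mm between them through which shut fingertips pass. With the plate up they stand 9 mm above the pan's underside and block it.
- pan: Open steel pan, loose, 90 mm long (x, along the station) x 106 wide x 30 high, walls 3 mm, about 0.35 kg. Origin: centre of its underside, riding at z = 30 mm on the ledges, 2 mm play each side. Push its rear wall (x = -45 in its frame). Starts with its front 5 to 25 mm short of the studs. Home: origin at station x = 90.5; the studs can rise behind it once the origin is beyond x = 82.5.
- ring: Steel moulding ring, 56 outside diameter x 25 high, standing loose in the pan; origin at the centre of its underside. Stays in the pan.
- bowl: White ceramic bowl, 116 across, 55 high, loose on the worktop beside the station; origin at the centre of its underside. Leave alone.
- cup: White ceramic cup, 68 across, 60 high, loose on the worktop beside the station; origin at the centre of its underside. Leave alone.
- spoon: Steel serving spoon, 150 mm long, 20 mm high, lying on the worktop beside the station; origin midway along it, x along it. Leave alone.
Things that resemble listed ones, but are neither listed nor needed, are in the scene too. Leave any blue or pink look-alike of the pan alone.

How it is judged (in metres and radians):
On the way, in this order (a step that is already met when the one before it is completed fails the run):
1. the stop plate is held down by the fingers while the pan's front passes over the studs (value of joint stop above 0.0075 m and contact force between the fingers and station above 0.5 N and x of pan in the frame of station above -0.0055 m), for 0.1 s.
2. the stop plate is still held down by the fingers when the pan is nearly home (value of joint stop above 0.0075 m and contact force between the fingers and station above 0.5 N and x of pan in the frame of station above 0.0575 m), for 0.1 s.
At the end, for the whole second after the job is handed in: The pan lies flat on the ledges with its origin more than 81.5 mm along the station's x (within about 9 mm of the end wall), at rest, with the ring flat in it, and the stop plate has sprung back to within 3 mm of fully up, its studs behind the pan (x of pan in the frame of station between 0.0815 and 0.094 m and value of joint stop below 0.003 m and height (world z) of pan between 0.027 and 0.033 m and angle between pan's own z axis and vertical below 0.06 rad and linear speed of pan below 0.01 m/s and horizontal distance between ring and pan below 0.04 m and height (world z) of ring below 0.04 m); the robot touches nothing.
It fails at once if the pan is lifted (more than 8 mm) (height (world z) of pan above 0.038 m).
It fails at once if the pan is tipped (angle between pan's own z axis and vertical above 0.2 rad).
It fails at once if the ring is lifted or taken out of the pan (height (world z) of ring above 0.05 m or horizontal distance between ring and pan above 0.06 m).
It fails at once if the bowl, the cup or the spoon is disturbed (moved more than 20 mm) (distance of any of bowl, cup, spoon from where it was at the start of the episode above 0.02 m).
It also fails if it takes over 42 s, if anything falls off the work surface, if the arm or the gripper's body presses on something with over 40 N, if the wrist force passes 120 N, or if a joint passes its speed limit or range.

ROBOT

A 6-joint arm with a two-finger parallel gripper is mounted at the origin on the work surface. World frame = base frame: x ahead of the robot, y to its left, z up, the work surface at z = 0. Lengths are in mm, angles in rad, forces in N, time in s.
With the tool pointing down it reaches from about 300 to 775 mm from the base axis. Payload 14.6 kg.
Tool frame: the origin (TCP) lies between the finger pads; the fingertips stand 8 mm ahead of it and the grasp point (between the pads) lies 11 mm behind it; x points along the fingers, y is the direction in which the jaws open and shut, and the axes are right-handed (so a half turn about x gives the same grasp; the last joint's range is limited). The gripper opens to 94 mm and grips with 3 to 60 N. Pads are 16 mm wide; open, the fingers measure 119 mm over their backs; the gripper's body (75 mm by 177 mm) begins 78 mm behind the grasp point.
Start: joints at [1.07, 0.3, 1.521, -0, 1.321, -0.067], TCP at [231.173, 499.047, 213.446] pointing down, gripper open.
Joint ranges: [-3.03, 3.03], [-0.79, 2.21], [0.23, 2.52], [-1.04, 4.18], [0, 3.07], [-2.55, 2.55]. Speed limits (rad/s): [2.22, 2.22, 2.57, 3.14, 3.14, 3.14].

INTERFACE

Orientations are given as [roll, pitch, yaw] about the fixed x, y, z axes, in that order (R = Rz(yaw) Ry(pitch) Rx(roll)).
In Python, from cell import telemetry, camera, calibration, order gives the robot as it stands.
- The arm moves only by the shell command python3 -m handwheel 'ROWS' [FORCE]. ROWS is JSON, a list of rows, each a list of 7 numbers: the turn, a rotation vector about the tool's x, y, z as a fraction of full scale, then the shift along the tool's x, y, z as a fraction of full scale, then the opening, from 0 (shut) to 1 (fully open). A call has 1 to 12 rows; each row is the pose to reach, as a shift and turn from the pose measured when the call began, along the tool's axes at that moment, turning the shorter way round; what a row does not reach only later rows make up. Full scale, the value 1, is 300 mm for a shift and pi rad for a turn. A row lasts 1/8 s, in which the tool goes at most 62.5 mm and 10.7 degrees, less where a joint would pass 70% of its speed; a pose out of reach is approached as far as the arm can. A call with a number of a shift or a turn outside -1 to 1 is refused whole. A call with a gripper value outside its range is refused whole. The fingers move at their own pace and stop on an object; FORCE is the grip in N (left out, the last holds). Time passes only in rows, so rows that repeat a pose let the fingers close. It gives the time, the measured TCP pose, the force and the opening at its end, in the units of the state.
- telemetry.read_state(): the state, without advancing time (a new reading comes with each control period).
- camera(name): name is "scene" or "top" or "wrist"; returns the picture (384x512x3 uint8, red, green, blue); there is no depth.
- calibration(name): a dict with "fov_y" (degrees; the focal length in pixels is half the picture's height over the tangent of half this angle, whatever the lens; pixels are square), "cx", "cy" (the principal point, pixels), "position" and "attitude" of the camera in the world. Camera axes: x right, y down, z forward; pixel columns grow to the right and rows downward; lengths in mm; the calibration is good to about 2 mm. A picture is of the moment at which its call begins: read the wrist's pose just before it. calibration takes no time and is no camera call; for the wrist camera it gives the pose at the moment of the call.
- order.sign_off(): hands the job in, once; it reports no verdict.
The state is a dict: "clock": time; "joints": joint angles; "qd": joint speeds; "effort": joint torques, N m; "eef_pos": TCP position; "eef_rot": TCP orientation; "wrist_force": force on the tool from outside, world axes, zero at the start; "moment": the same for the moment, N m; "finger_gap": finger opening in mm.
Only numpy, scipy, OpenCV 4.12 (cv2) and the standard library are available. Lean on these libraries where they do the work, as an engineer would, in place of code of your own. Each camera call takes 0.05 s, during which the arm holds its last target.

## Working session

There is one attempt and no reset: what is moved stays moved. The work goes in short steps, Python scripts to look and compute and a shell command to move; the robot and the scene stay as the last step left them, time stands still between calls to the robot, and variables do not carry over. Pictures are saved under pics/ and viewed, and the job is handed in when it is done.

```bash
ls; mkdir -p pics; python3 - <<'E'
from cell import telemetry,camera,calibration
import cv2
print(telemetry.read_state())
for n in("scene","top","wrist"):
    print(n,calibration(n)); cv2.imwrite(f"pics/{n}0.png",camera(n)[:,:,::-1])
E
```

```text
pics
{'clock': 0.0, 'joints': array([ 1.07039688e+00,  3.00479208e-01,  1.52157948e+00,  9.80989688e-06,
        1.32070461e+00, -6.66386782e-02]), 'qd': array([ 0.0007089 , -0.00035809, -0.00021211, -0.00185308,  0.00087059,
       -0.00068386]), 'effort': array([ 8.16944539e-04, -5.31816816e+01, -3.52743316e+01,  7.08862580e-02,
        2.44090625e-02, -9.33171577e-05]), 'eef_pos': array([231.05482837, 498.83256699, 212.88255681]), 'eef_rot': array([-1.64555163,  1.56962565, -2.07931484]), 'wrist_force': array([ 0.61991569, -0.6333572 ,  0.11346755]), 'moment': array([ 0.04114756, -0.03272887,  0.01605008]), 'finger_gap': 93.6729446625611}
scene {'fov_y': 53.50240348119527, 'cx': 250.18860208192078, 'cy': 193.72302795878244, 'position': array([1071.43637923, -323.4273353 ,  589.82345464]), 'attitude': array([-2.29938632,  0.01407635,  0.97588967])}
top {'fov_y': 47.35843827931475, 'cx': 256.8000764134727, 'cy': 192.03885591389388, 'position': array([462.17152951, -38.73936943, 969.49338372]), 'attitude': array([-3.00907931,  0.02936217, -1.57830617])}
wrist {'fov_y': 68.55516293129236, 'cx': 257.49509292585435, 'cy': 193.40922790642995, 'position': array([155.0645941 , 534.58243087, 384.16597706]), 'attitude': array([2.85267335e+00, 4.60004809e-04, 1.13717200e+00])}
```

View pics/scene0.png

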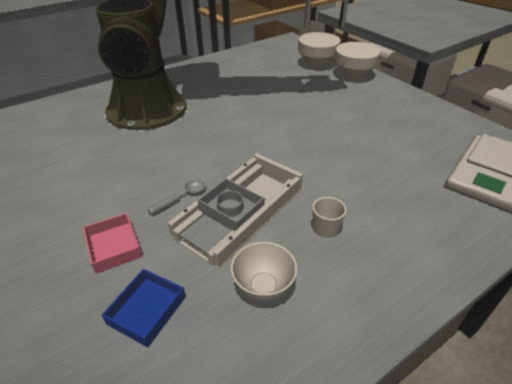

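View pics/top0.png

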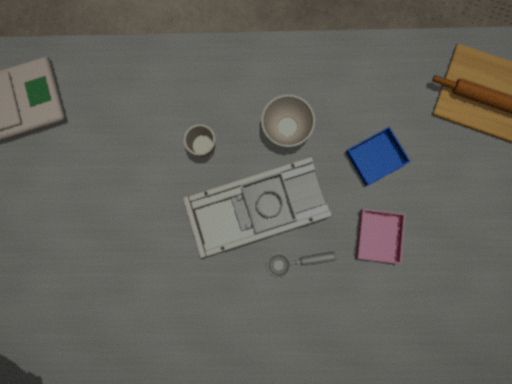

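View pics/wrist0.png

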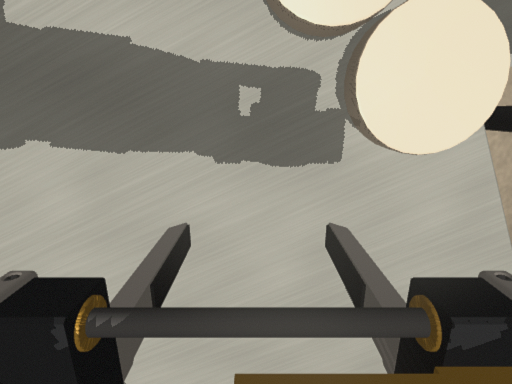

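The scene and top pictures show the station with the pan at about (268,205) in the top view. The bare plate is to its right and the end wall to its left. I'll zoom in to get the edges.

```bash
cat > h.py <<'E'
import numpy as np,cv2
from scipy.spatial.transform import Rotation as R
from cell import telemetry,camera,calibration
def ray(c,u,v):
    f=192/np.tan(np.radians(c["fov_y"]/2))
    d=np.array([(u-c["cx"])/f,(v-c["cy"])/f,1.]); return R.from_euler("xyz",c["attitude"]).apply(d)
def onz(c,u,v,z):
    d=ray(c,u,v); p=np.array(c["position"]); return (p+d*(z-p[2])/d[2])[:2]
def proj(c,P):
    f=192/np.tan(np.radians(c["fov_y"]/2))
    q=R.from_euler("xyz",c["attitude"]).inv().apply(np.array(P,float)-c["position"]); return q[:2]/q[2]*f+[c["cx"],c["cy"]]
E
python3 - <<'E'
import cv2
a=cv2.imread("pics/top0.png")[145:265,175:340]; cv2.imwrite("pics/topz.png",cv2.resize(a,None,fx=4.8,fy=4.8,interpolation=cv2.INTER_CUBIC))
a=cv2.imread("pics/scene0.png")[145:265,160:315]; cv2.imwrite("pics/scenez.png",cv2.resize(a,None,fx=4.8,fy=4.8,interpolation=cv2.INTER_CUBIC))
E
```

```text
(no output)
```

View pics/topz.png

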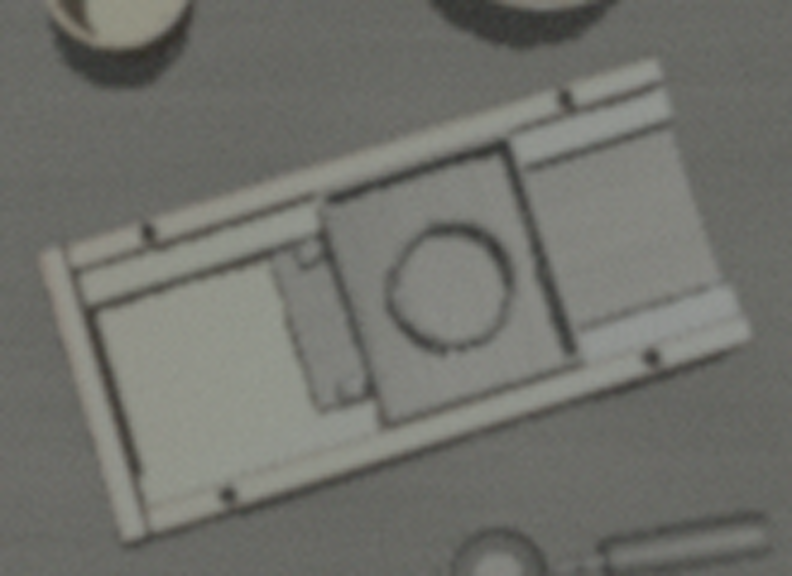

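View pics/scenez.png

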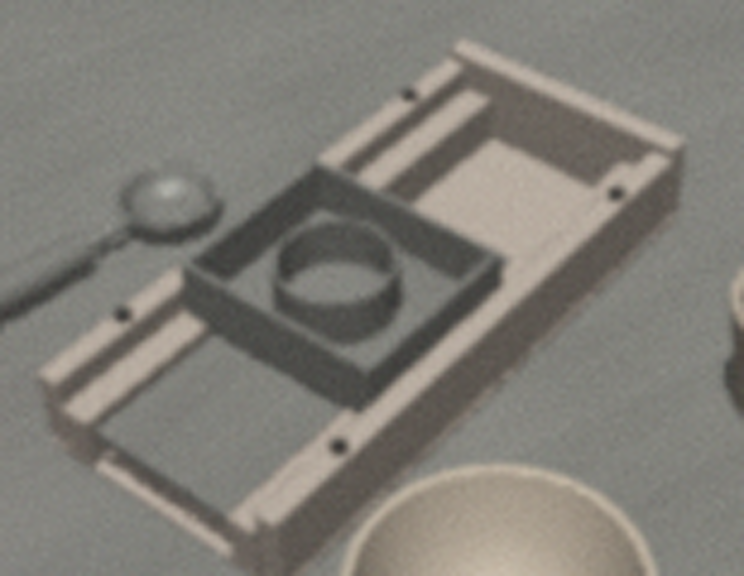

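```bash
python3 - <<'E'
from h import *
from scipy.optimize import least_squares
def fit(name,pts):
    c=calibration(name)
    P=np.array([onz(c,u,v,l[2]) for u,v,l in pts]); L=np.array([l[:2] for *_,l in pts])
    def f(p): return (P-(L@np.array([[np.cos(p[2]),np.sin(p[2])],[-np.sin(p[2]),np.cos(p[2])]])+p[:2])).ravel()
    d=P[1]-P[2]
    best=min((least_squares(f,[*P.mean(0),a]) for a in np.arange(-3,3,1)),key=lambda r:r.cost)
    print(name,best.x,np.degrees(best.x[2])); print(best.fun.reshape(-1,2).round(1)); return best.x
z=lambda x,y,ox,oy:(x/4.8+ox,y/4.8+oy)
c=calibration("top")
T=[(*z(40,250,175,145),(147.5,-67,50)),(*z(127,545,175,145),(147.5,67,50)),(*z(660,58,175,145),(-142.5,-67,45)),(*z(750,335,175,145),(-142.5,67,45))]
for s in(1,-1):
    fit("top",[(u,v,(l[0],s*l[1],l[2])) for u,v,l in T])
S=[(*z(458,40,160,145),(147.5,67,50)),(*z(684,143,160,145),(147.5,-67,50)),(*z(40,378,160,145),(-142.5,67,45)),(*z(275,545,160,145),(-142.5,-67,45))]
p=None
for s in(1,-1): fit("scene",[(u,v,(l[0],s*l[1],l[2])) for u,v,l in S])
# pan rear wall top corners z=60, top & scene
for n,q in(("top",[(508,142),(578,357),(320,205),(388,425)]),("scene",[(185,265),(365,375),(320,163),(503,262)])):
    o=(175,145) if n=="top" else (160,145)
    for a in q: print(n,onz(calibration(n),*z(*a,*o),60).round(1))
s=telemetry.read_state();print(R.from_euler("xyz",s["eef_rot"]).as_matrix().round(3))
E
```

```text
top [555.20677732 -15.90288997  -4.40943452] -252.6419879219455
[[ 0.8 -1.1]
 [-0.8 -1.1]
 [-1.7 -0.7]
 [ 1.8  2.9]]
top [555.22126953 -15.89831168   1.87983008] 107.70632970150086
[[ 129.4   39.5]
 [-127.8  -41.2]
 [ 125.2   39.4]
 [-126.9  -37.7]]
scene [562.81223087 -17.95118989   1.88553527] 108.03321297899755
[[-1.4  0.2]
 [-0.2 -1.6]
 [-0.8  3.5]
 [ 2.4 -2.2]]
scene [562.8533086  -17.93742182   1.90286495] 109.02613062886387
[[-126.1  -41.6]
 [ 129.2   41.8]
 [-130.2  -39.8]
 [ 127.1   39.6]]
top [620.1 -63.8]
top [525.5 -92.6]
top [593.2  18.8]
top [497.  -10.3]
scene [531.2 -95.1]
scene [630.3 -66.8]
scene [505.8 -11.8]
scene [607.6  17.6]
[[-0.     0.42   0.907]
 [-0.001  0.907 -0.42 ]
 [-1.    -0.001 -0.   ]]
```

```bash
python3 -m handwheel '[[0.264,0,0,0,-0.67,0.96,0],[0.264,0,0,0,-0.67,0.96,0],[0.264,0,0,0,-0.67,0.96,0],[0.264,0,0,0,-0.67,0.96,0],[0.264,0,0,0,-0.67,0.96,0],[0.264,0,0,0,-0.67,0.96,0],[0.264,0,0,0,-0.67,0.96,0],[0.264,0,0,0,-0.67,0.96,0]]'
python3 - <<'E'
from h import *
s=telemetry.read_state();M=R.from_euler("xyz",s["eef_rot"]).as_matrix()
print(M.round(3),s["wrist_force"]); print(M.T@(np.array([588,-112,190])-s["eef_pos"])/300)
E
```

```text
clock: 1.15
eef_pos: [407.7, 195.8, 213.1]
eef_rot: [-1.112, 1.57, -2.375]
wrist_force: [0.2, -0.5, 0.3]
finger_gap: 16.7
[[-0.001  0.953  0.303]
 [-0.001  0.303 -0.953]
 [-1.    -0.001  0.   ]] [ 0.20851936 -0.50195116  0.2789598 ]
[0.07724092 0.26249684 1.15971141]
```

```bash
python3 -m handwheel '[[0,0,0,0,0.26,1,0],[0,0,0,0,0.26,1,0],[0,0,0,0,0.26,1,0],[0,0,0,0,0.26,1,0],[0,0,0,0,0.26,1,0],[0,0,0,0,0.26,1,0],[0,0,0,0,0.26,1,0]]'
python3 -m handwheel '[[0,0,0,0.05,0,0.16,0],[0,0,0,0.05,0,0.16,0],[0,0,0,0.05,0,0.16,0]]'
python3 - <<'E'
from h import *
c=calibration("wrist");print(c);cv2.imwrite("pics/w1.png",camera("wrist")[:,:,::-1]);cv2.imwrite("pics/t1.png",camera("top")[:,:,::-1])
E
```

```text
clock: 2.02
eef_pos: [572.6, -65.1, 212.8]
eef_rot: [-1.644, 1.569, -2.906]
wrist_force: [-0.4, 0.0, -0.3]
finger_gap: 0.6
clock: 2.4
eef_pos: [587.0, -109.2, 198.2]
eef_rot: [-1.724, 1.57, -2.985]
wrist_force: [-0.7, -0.2, 0.6]
finger_gap: 0.5
{'fov_y': 68.55516293129236, 'cx': 257.49509292585435, 'cy': 193.40922790642995, 'position': array([561.39400393, -29.18616117, 369.45052175]), 'attitude': array([2.85312321e+00, 1.03191642e-03, 3.10309624e-01])}
```

View pics/w1.png

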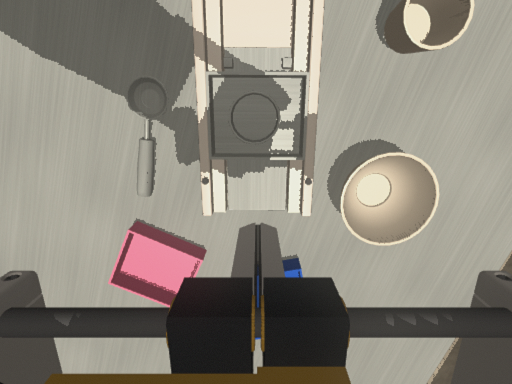

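View pics/t1.png

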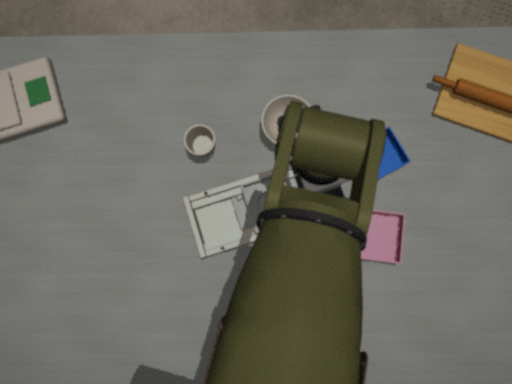

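The wrist view shows the pan's rear rim at about row 158, columns 209–307. The bare plate lies below it, and the guide ends are at (203,215) and (311,215). I'll zoom in.

```bash
python3 - <<'E'
import cv2
a=cv2.imread("pics/w1.png")[0:260,180:340]; cv2.imwrite("pics/w1z.png",cv2.resize(a[:130],None,fx=4.5,fy=4.5,interpolation=cv2.INTER_CUBIC));cv2.imwrite("pics/w1y.png",cv2.resize(a[130:],None,fx=4.5,fy=4.5,interpolation=cv2.INTER_CUBIC))
E
```

```text
(no output)
```

View pics/w1z.png

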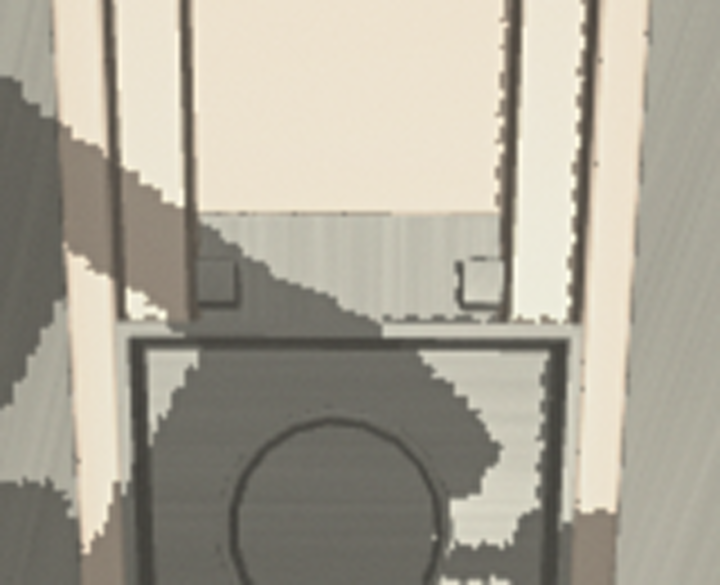

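View pics/w1y.png

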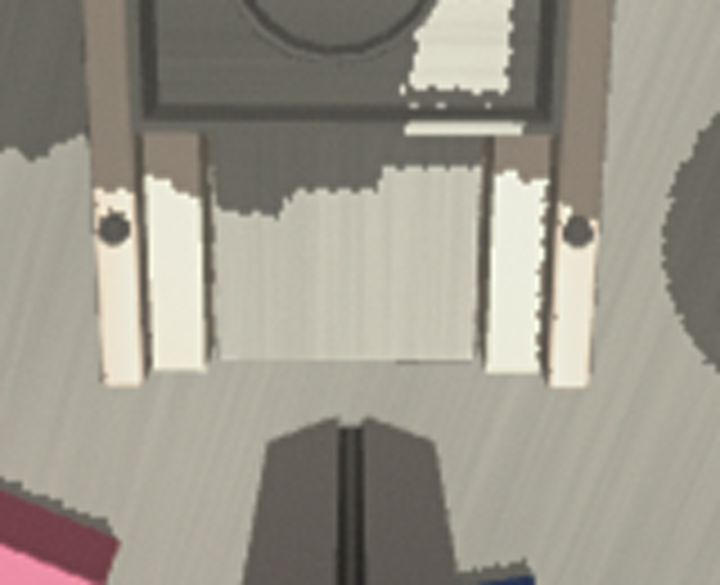

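```bash
cat > pose.py <<'E'
from h import *
from scipy.optimize import least_squares
c={'fov_y': 68.55516293129236, 'cx': 257.49509292585435, 'cy': 193.40922790642995, 'position': np.array([561.39400393, -29.18616117, 369.45052175]), 'attitude': np.array([2.85312321e+00, 1.03191642e-03, 3.10309624e-01])}
lo=lambda x,y:(180+x/4.5,130+y/4.5); up=lambda x,y:(180+x/4.5,y/4.5)
D=[(lo(102,386),(-142.5,67,45)),(lo(590,387),(-142.5,-67,45)),(lo(216,360),(-140.5,37,27)),(lo(474,361),(-140.5,-37,27)),(up(201,212),(49.5,37,27)),(up(499,212),(49.5,-37,27)),
 (lo(206,370),(-142.5,40,30)),(lo(486,372),(-142.5,-40,30))]
P=np.array([onz(c,*q,l[2]) for q,l in D]);L=np.array([l[:2] for q,l in D])
def f(p):
    C,S=np.cos(p[2]),np.sin(p[2]); return (P-(L@np.array([[C,S],[-S,C]])+p[:2])).ravel()
r=least_squares(f,[555,-16,1.88]);print(r.x,np.degrees(r.x[2]));print(r.fun.reshape(-1,2).round(1))
x0,y0,t=r.x
def st(w): d=np.array(w)[:2]-[x0,y0];return d@np.array([[np.cos(t),-np.sin(t)],[np.sin(t),np.cos(t)]])
def wo(s): return np.array([x0,y0])+np.array([[np.cos(t),-np.sin(t)],[np.sin(t),np.cos(t)]])@s
E
python3 - <<'E'
from pose import *
for q in(lo(138,133),lo(560,135),up(118,323),up(580,323)): print(st(onz(c,*q,60)).round(1))
print("stud top front edges",st(onz(c,*up(482,258),39)))
s=telemetry.read_state();M=R.from_euler("xyz",s["eef_rot"]).as_matrix()
print(s["eef_pos"],st(s["eef_pos"]),M.round(3),np.degrees(np.arctan2(M[1,2],M[0,2]))-np.degrees(t)+180)
E
```

```text
[555.90724738 -13.46022822   1.87581781] 107.47644376774731
[[ 0.2  0.6]
 [-0.5  0.8]
 [-0.1 -0.4]
 [-0.2 -0.3]
 [ 0.8 -0.1]
 [-0.5 -0.1]
 [ 0.2 -0.2]
 [ 0.1 -0.4]]
[-69.7  51.3]
[-69.6 -52.4]
[20.1 52.1]
[ 20.7 -52.2]
stud top front edges [ 37.359116   -31.57703523]
[ 587.13413087 -109.313996    198.52732659] [-100.80706578   -0.9992695 ] [[-0.001  0.952  0.305]
 [-0.     0.305 -0.952]
 [-1.    -0.001  0.   ]] 0.30731783998646733
```

```bash
python3 -m handwheel '[[0,0,0,0.5,-0.003,0,0],[0,0,0,0.5,-0.003,0,0],[0,0,0,0.5,-0.003,0,0],[0,0,0,0.53,-0.003,0,0],[0,0,0,0.56,-0.003,0,0],[0,0,0,0.575,-0.003,0,0],[0,0,0,0.588,-0.003,0,0],[0,0,0,0.588,-0.003,0,0],[0,0,0,0.588,-0.003,0,0]]' 20
python3 - <<'E'
from pose import *
s=telemetry.read_state();print(s["eef_pos"],st(s["eef_pos"]),s["wrist_force"])
cv2.imwrite("pics/s2.png",cv2.resize(camera("scene")[145:265,160:315,::-1],None,fx=4.8,fy=4.8));cv2.imwrite("pics/w2.png",camera("wrist")[:,:,::-1])
E
```

```text
clock: 3.62
eef_pos: [586.9, -109.3, 23.8]
eef_rot: [1.023, 1.569, -0.237]
wrist_force: [-3.5, 3.9, 8.2]
finger_gap: 0.8
[555.90724738 -13.46022822   1.87581781] 107.47644376774731
[[ 0.2  0.6]
 [-0.5  0.8]
 [-0.1 -0.4]
 [-0.2 -0.3]
 [ 0.8 -0.1]
 [-0.5 -0.1]
 [ 0.2 -0.2]
 [ 0.1 -0.4]]
[ 586.88965975 -109.29926267   23.77725737] [-100.71959451   -0.77050767] [-3.4742308   3.88421012  8.1907164 ]
```

View pics/s2.png

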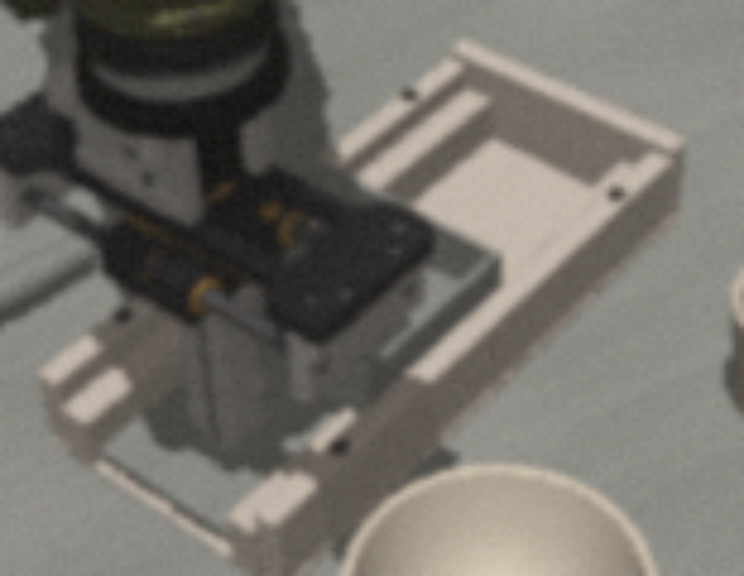

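View pics/w2.png

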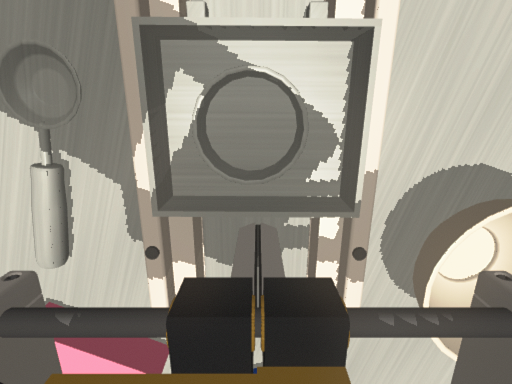

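The plate is about 11 mm down at 8 N, which matches the spring. The wrist view shows the fingertips behind the pan's rear rim (row ~215) and both studs ahead of its front rim. Next I press slightly deeper and push until contact.

```bash
python3 -m handwheel '[[0,0,0,0.01,0,-0.02,0],[0,0,0,0.01,0,-0.045,0],[0,0,0,0.01,0,-0.065,0],[0,0,0,0.01,0,-0.085,0],[0,0,0,0.01,0,-0.105,0],[0,0,0,0.01,0,-0.12,0],[0,0,0,0.01,0,-0.12,0]]'
python3 - <<'E'
from pose import *
s=telemetry.read_state();print(s["eef_pos"],st(s["eef_pos"]),s["wrist_force"])
cv2.imwrite("pics/w3.png",camera("wrist")[:,:,::-1])
E
```

```text
clock: 4.6
eef_pos: [577.7, -75.6, 23.2]
eef_rot: [0.967, 1.564, -0.293]
wrist_force: [1.9, -2.0, 7.7]
finger_gap: 0.3
[555.90724738 -13.46022822   1.87581781] 107.47644376774731
[[ 0.2  0.6]
 [-0.5  0.8]
 [-0.1 -0.4]
 [-0.2 -0.3]
 [ 0.8 -0.1]
 [-0.5 -0.1]
 [ 0.2 -0.2]
 [ 0.1 -0.4]]
[577.73549257 -75.59666607  23.22129073] [-65.82357138  -2.1602427 ] [ 1.89402443 -2.0176551   7.70999878]
```

View pics/w3.png

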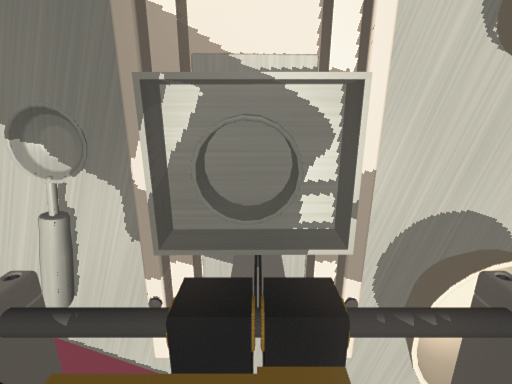

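```bash
cat > rim.py <<'E'
from pose import *
import sys
c=calibration("wrist"); s=telemetry.read_state()
print("tcp",st(s["eef_pos"]).round(1),s["eef_pos"][2].round(1),"F",s["wrist_force"].round(1))
v=[float(a) for a in sys.argv[1:]]
for i in range(0,len(v),2): print(st(onz(c,v[i],v[i+1],60)).round(1))
E
python3 rim.py 156 253 348 253 134 73 370 73|tail -5
```

```text
tcp [-65.8  -2.2] 23.2 F [ 1.9 -2.5  8.4]
[-54.7  52. ]
[-54.4 -49.9]
[33.5 53. ]
[ 34.2 -50.9]
```

The rim has advanced about 15 mm. Finger contact is 11 mm ahead of the TCP, the pan origin is at about −9.6 mm, and the front is over the lowered studs. I'll keep pushing.

```bash
python3 -m handwheel '[[0,0,0,0.004,-0.002,-0.025,0],[0,0,0,0.004,-0.003,-0.05,0],[0,0,0,0.004,-0.004,-0.075,0],[0,0,0,0.004,-0.005,-0.1,0],[0,0,0,0.004,-0.006,-0.125,0],[0,0,0,0.004,-0.007,-0.15,0],[0,0,0,0.004,-0.008,-0.175,0],[0,0,0,0.004,-0.009,-0.2,0],[0,0,0,0.004,-0.009,-0.2,0]]'
python3 rim.py|tail -1
python3 - <<'E'
from h import *
s=telemetry.read_state();print(R.from_euler("xyz",s["eef_rot"]).as_matrix().round(3))
cv2.imwrite("pics/w4.png",camera("wrist")[:,:,::-1])
E
```

```text
clock: 5.78
eef_pos: [558.8, -19.4, 24.2]
eef_rot: [1.036, 1.558, -0.223]
wrist_force: [2.6, -1.7, 8.4]
finger_gap: 0.6
tcp [-6.6 -1. ] 24.2 F [ 2.6 -1.7  8.4]
[[ 0.013  0.952  0.306]
 [-0.003  0.306 -0.952]
 [-1.     0.011  0.007]]
```

View pics/w4.png

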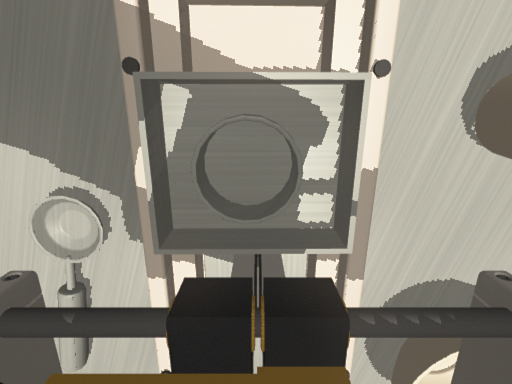

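```bash
python3 -m handwheel '[[0,0,0,0.008,-0.001,-0.02,0],[0,0,0,0.008,-0.002,-0.045,0],[0,0,0,0.008,-0.002,-0.07,0],[0,0,0,0.008,-0.002,-0.095,0],[0,0,0,0.008,-0.002,-0.115,0],[0,0,0,0.008,-0.002,-0.128,0],[0,0,0,0.008,-0.002,-0.135,0],[0,0,0,0.008,-0.002,-0.135,0]]'
python3 rim.py|tail -1
python3 - <<'E'
from h import *
cv2.imwrite("pics/w5.png",camera("wrist")[:,:,::-1])
E
```

```text
clock: 6.82
eef_pos: [548.0, 18.4, 23.8]
eef_rot: [1.057, 1.552, -0.203]
wrist_force: [2.5, -4.4, 8.0]
finger_gap: 0.4
tcp [32.7 -2. ] 23.8 F [ 2.5 -4.4  8. ]
```

View pics/w5.png

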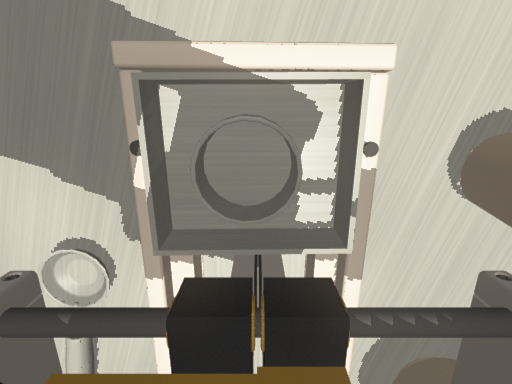

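```bash
python3 -m handwheel '[[0,0,0,0.006,-0.002,-0.006,0],[0,0,0,0.006,-0.002,-0.012,0],[0,0,0,0.006,-0.002,-0.015,0],[0,0,0,0.006,-0.002,-0.015,0]]'
python3 rim.py|tail -1
```

```text
clock: 7.38
eef_pos: [548.0, 20.4, 24.2]
eef_rot: [0.987, 1.546, -0.273]
wrist_force: [1.6, -17.3, 8.2]
finger_gap: 0.7
tcp [34.7 -2.6] 24.2 F [  1.6 -17.3   8.2]
```

The push force rose to 17 N at the expected position, so the pan is against the end wall. Now I back off a few millimetres while still pressing, then lift straight up.

```bash
python3 -m handwheel '[[0,0,0,0.005,0,0.008,0],[0,0,0,0.005,0,0.02,0],[0,0,0,0.005,0,0.025,0],[0,0,0,-0.02,0,0.025,0],[0,0,0,-0.05,0,0.025,0],[0,0,0,-0.1,0,0.025,0],[0,0,0,-0.25,0,0.03,0],[0,0,0,-0.45,0,0.05,0],[0,0,0,-0.6,0,0.1,0],[0,0,0,-0.6,0,0.2,0],[0,0,0,-0.6,0,0.25,0],[0,0,0,-0.6,0,0.25,0]]'
python3 rim.py|tail -1
python3 - <<'E'
from h import *
print(calibration("wrist"))
cv2.imwrite("pics/w6.png",camera("wrist")[:,:,::-1]);cv2.imwrite("pics/s6.png",camera("scene")[:,:,::-1])
E
```

```text
clock: 8.88
eef_pos: [566.4, -50.2, 204.6]
eef_rot: [0.982, 1.547, -0.279]
wrist_force: [-0.1, -0.4, -0.0]
finger_gap: 0.4
tcp [-38.2   1. ] 204.6 F [-0.1 -0.4 -0. ]
{'fov_y': 68.55516293129236, 'cx': 257.49509292585435, 'cy': 193.40922790642995, 'position': array([536.79453172,  30.88342051, 374.71488651]), 'attitude': array([ 2.83993856, -0.0195381 ,  0.30979159])}
```

View pics/w6.png

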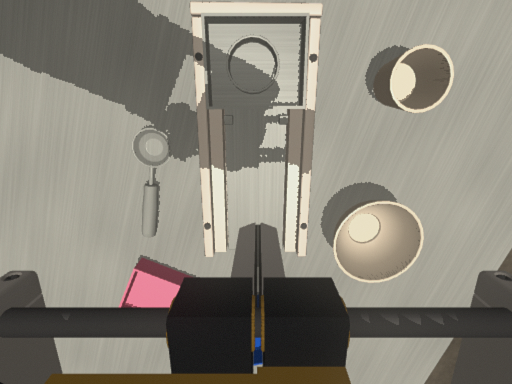

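View pics/s6.png

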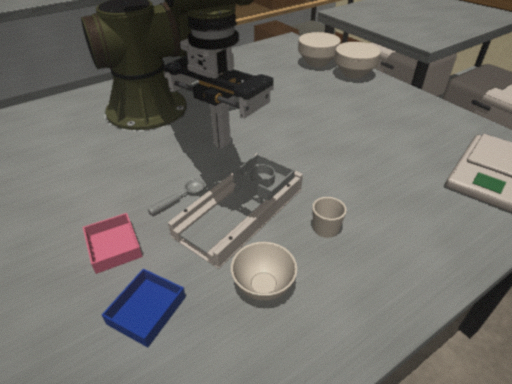

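The wrist view shows the pan seated against the end wall (rear rim at row ~107) with the ring inside. A stud is visible behind the pan at (228,120). I'll check the numbers next.

```bash
python3 - <<'E'
import cv2
a=cv2.imread("pics/w6.png")[0:135,180:340]; cv2.imwrite("pics/w6z.png",cv2.resize(a,None,fx=4.4,fy=4.4,interpolation=cv2.INTER_CUBIC))
E
```

```text
(no output)
```

View pics/w6z.png

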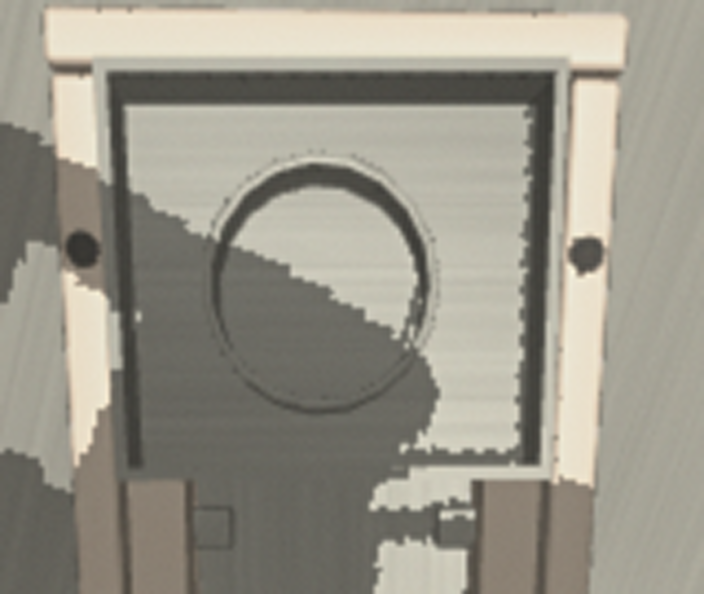

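```bash
python3 - <<'E' | tail -8
from pose import *
c=calibration("wrist");q=lambda x,y:(180+x/4.4,y/4.4)
for a in((125,478),(550,478),(98,58),(568,58)): print("rim",st(onz(c,*q(*a),60)).round(1))
for z in (39,27): 
  A,B=[st(onz(c,*q(*a),z)) for a in((233,508),(437,510))]; print(z,A.round(1),B.round(1))
# stud plan at height: inner gap 54 => height
E
```

```text
[ 0.2 -0.2]
 [ 0.1 -0.4]]
rim [45.8 51. ]
rim [ 46.4 -52.4]
rim [134.7  52.9]
rim [135.9 -51.3]
39 [38.3 26.4] [ 38.1 -26.9]
27 [37.9 27.1] [ 37.7 -28.1]
```

```bash
python3 - <<'E'
from cell import order,telemetry
print(telemetry.read_state()["wrist_force"]); print(order.sign_off())
E
```

```text
[-0.46599647  0.96560237  0.48989414]
the job is handed in; nothing more can be done
None
```

The pan is home against the end wall with the studs behind it, and I handed the job in at about 9 s; no verdict was given.

**What I did:** I located the station and pan with the wrist camera. With the fingers shut, I pressed the bare plate 11 to 12 mm down, at about 8 N. I held it there while pushing the pan along until the push force rose to 17 N at the end wall. Then I backed off a few millimetres, still pressing, lifted straight up and moved clear.

**Last checks:**
- **Pan:** its origin is at about x = 90.7 mm (home is 90.5), and it looks flat.
- **Ring:** it is still in the pan.
- **Bowl, cup and spoon:** they look undisturbed. I judged this by eye from the last picture and did not measure it.
- **Robot:** it is clear, with only about 1 N of noise at the wrist.

**Weaker or disagreeing checks:**
- **Plate height:** the gap between the studs measures 53 mm if the plate is up, against 54 mm nominal. That fits a raised plate, but it is only a weak measure of height.
- **Station position:** the scene camera's estimate was about 7 mm in x from the top and wrist cameras. I used the wrist fit, whose residuals were under 1 mm.

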